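Open the stuck jar of polishing compound

TASK

The black screw lid of the amber jar in the wooden block is stuck with dried polishing compound: break it loose with a hard twist anticlockwise, spin it off, and set it down right way up on the pale soldering board. Leave the jar sitting in its block - do not pull it up out of its pocket with the lid - and do not disturb the other things on the bench.

Things in the scene. Friction and masses are not known exactly. Their poses are not given: they have to be found in the camera images.
- jar_lid: Heavy black ribbed screw lid, 63 mm across, 23 mm high, 250 g. Origin: centre of its underside; z up to its flat top; x in line with the jar's x at first. Unscrews anticlockwise from above. Stuck until the twist reaches about 0.7 N m (it gives within 0.4 rad), then it turns with hardly any torque, climbing a coarse thread, and is free within half a turn. Pulled up sooner, it takes the jar along.
- lid_top (a point): Centre of the lid's flat top, 23 mm above the lid's origin, 105 mm above the bench at the start.
- compound_jar: Square amber glass jar 66 x 66 mm, body 58 mm high, round neck 45 mm across, rim 90 mm above its origin, 0.6 to 0.85 kg. Origin: centre of its underside; paper label on its -x face. It stands loose in the block's pocket (about 1 mm play; its floor is 12 mm above the bench), which keeps it from turning but not from being lifted. The lid's origin is 70 mm above the jar's when screwed on.
- jar_block: Wooden block 120 x 120 x 40 mm fixed to the bench, with a square pocket 68 mm wide in its middle that holds the jar. Origin: centre of its underside.
- soldering_board: Pale fibre soldering board 105 x 146 x 22 mm, lying fixed on the bench to the left of the jar. Origin: centre of its underside; its x axis runs along the 105 mm side, its y axis along the 146 mm side; its top is 22 mm above the bench.
- bur_stand: Blue round bur stand 124 mm across, 136 mm high, to the right of the jar; a bystander, origin at its underside.
- brass_brush: Wooden brass brush 222 mm long lying behind the work on the left; a bystander.
- ring_clamp: Wooden ring clamp 144 mm long lying behind on the right; a bystander.

How it is judged:
By the outcome, as a careful person would: the job done as asked, in the order asked, and still so for the second after the job is handed in, with the robot touching nothing.
It also fails if it takes over 64 s, if anything falls off the work surface, if the arm or the gripper's body presses on something with over 40 N, if the wrist force passes 120 N, or if a joint passes its speed limit or range.

ROBOT

A 6-joint arm with a two-finger parallel gripper is mounted at the origin on a cart in front of the work surface, level with it; the furniture and walls round the work are solid. World frame = base frame: x ahead of the robot, y to its left, z up, the work surface at z = 0. Lengths are in m, angles in rad, forces in N, time in s.
With the tool pointing down it reaches from about 0.375 to 0.975 m from the base axis. Payload 3.8 kg.
Tool frame: the origin (TCP) lies where the fingers leave the gripper's body, on its centre line; the fingertips stand 73 mm ahead of it and the grasp point (between the pads) lies 54 mm ahead of it; z points along the fingers, y is the line along which they close (so a half turn about z gives the same grasp; the last joint's range is limited). The gripper opens to 85 mm and grips with 20 to 120 N. Pads are 22 mm wide; open, the fingers measure 114 mm over their backs; the gripper's body (76 mm by 85 mm) begins 54 mm behind the grasp point. The pads swing forward as they close: fully open they stand 13 mm farther back than shut.
Start: joints at [1.258, 0.264, 1.604, -0, 1.274, -0.037], TCP at [0.184, 0.649, 0.304] pointing down, gripper open.
Joint ranges: [-2.63, 2.63], [-0.94, 2.18], [0.31, 2.57], [-1.31, 4.45], [0, 2.66], [-2.55, 2.55]. Speed limits (rad/s): [2.57, 2.57, 3.14, 3.14, 3.14, 3.14].

INTERFACE

Orientations are given as [roll, pitch, yaw] about the fixed x, y, z axes, in that order (R = Rz(yaw) Ry(pitch) Rx(roll)).
In Python, from workcell import reach, servo_line, set_joints, command_gripper, wait, ik, capture, PlanningError, job_done, silhouettes, pinpoint, get_t, get_q, get_joint_vel, get_joint_torque, get_ee_pos, get_eef_rot, get_force, get_wrist_torque, get_width, get_grasp_force gives the robot as it stands. Calls block until the motion is done:
- reach(position, orientation): joint-space move of the TCP to a pose.
- servo_line(position, max_speed=0.15, attitude=None, stop_force=None): straight line of the TCP; attitude=None keeps the orientation; max_speed is the mean speed in m/s. With stop_force (N) it stops when the force on the tool has changed by that much, and returns True; else False.
- set_joints(angles): joint-space move.
- command_gripper(opening): finger opening in m; the grip force is fixed at half the most; returns when the fingers have stopped.
- wait(seconds).
- ik(position, orientation): joint angles nearest the present ones, or None.
- capture(name): name is "side" or "top"; returns a dict with "pixels" (384x512x3 uint8, blue, green, red), "fov_y" (degrees; the focal length in pixels is half the picture's height over the tangent of half this angle, whatever the lens; pixels are square), "cx", "cy" (the principal point, pixels), "R" (3x3) and "t" (3): a world point X has camera coordinates R X + t. Camera axes: x right, y down, z forward; pixel columns grow to the right and rows downward; lengths in m; the calibration is good to about 2 mm. A picture is of the moment at which its call begins. There is no depth.
A pose or a line that the arm cannot do raises PlanningError and nothing moves.
- job_done(): hands the job in; it is judged then, once.
Trained networks look in a picture, given as the dict that the camera call returned (one of the last four; its "shot" number tells which), for a name from the list of things; names that differ only in an ending like _2 or _b are one class to them, and where a whole thing is asked for, a point or a joint stands for the part that bears it (a point fixed in the world has none). Each returns a list of dicts, best first, with "score" (0 to 1); they miss things now and then, are a little off and sometimes report something else, mostly with a low value. They report only what shows in the picture. A call takes as long as a camera call.
- silhouettes(picture, target): "mask" (384x512 bool, what is visible of it) and "bbox" ([left, top, right, bottom] in pixels, round what is visible of it).
- pinpoint(picture, target): "point" ([column, row] in pixels: a listed point, or the origin of a listed thing).
Readings, each from a call of its own:
- get_t(): time.
- get_q(): joint angles.
- get_joint_vel(): joint speeds.
- get_joint_torque(): joint torques, N m.
- get_ee_pos(): TCP position.
- get_eef_rot(): TCP orientation.
- get_force(): force on the tool from outside, world axes, zero at the start.
- get_wrist_torque(): the same for the moment, N m.
- get_width(): finger opening in m.
- get_grasp_force(): force on a finger pad.
Only numpy, scipy, OpenCV 4.12 (cv2) and the standard library are available. Lean on these libraries where they do the work, as an engineer would, in place of code of your own. Each camera call takes 0.05 s, during which the arm holds its last target. There are 200 camera calls.

## Working session

There is one attempt and no reset: what is moved stays moved. The work goes in short steps, each a Python script; the robot and the scene stay as the last script left them, time stands still between calls to the robot, and variables do not carry over. Pictures are saved under pics/ and viewed, at most 10 in all, crops included, and the job is handed in when it is done.

```bash
mkdir -p pics; ls; cat > h.py <<'E'
import numpy as np, cv2
from workcell import *
def f(c): return c["pixels"].shape[0]/2/np.tan(np.radians(c["fov_y"])/2)
def ray(c,p):
    R=np.array(c["R"]);t=np.array(c["t"])
    d=R.T@np.array([(p[0]-c["cx"])/f(c),(p[1]-c["cy"])/f(c),1.]);return -R.T@t,d/np.linalg.norm(d)
def at_z(c,p,z):
    o,d=ray(c,p);return o+d*(z-o[2])/d[2]
def tri(rs):
    A=0;b=0
    for o,d in rs:
        P=np.eye(3)-np.outer(d,d);A=A+P;b=b+P@o
    return np.linalg.solve(A,b)
E
python3 - <<'E'
from h import *
np.set_printoptions(precision=4,suppress=True)
C={n:capture(n) for n in("top","side")}
cv2.imwrite("pics/a.png",C["top"]["pixels"]);cv2.imwrite("pics/b.png",C["side"]["pixels"])
for n,c in C.items():
    print(n,c["fov_y"],ray(c,(256,192)))
for name,z in [("lid_top",.105),("jar_lid",.082),("compound_jar",.012),("soldering_board",0),("jar_block",0),("bur_stand",0)]:
    rs=[]
    for n,c in C.items():
        for r in pinpoint(c,name)[:1]:
            print(name,n,round(r["score"],2),r["point"],at_z(c,r["point"],z)); rs.append(ray(c,r["point"]))
    if len(rs)==2: print("  tri",tri(rs))
c=C["top"]
for n,z in [("jar_lid",.105),("soldering_board",.022),("jar_block",.04)]:
  for s in silhouettes(c,n)[:1]:
    m=s["mask"].astype(np.uint8); k=max(cv2.findContours(m,0,2)[0],key=cv2.contourArea)
    pts=np.array([at_z(c,p[0],z)[:2] for p in k],np.float32)
    print(n,s["score"],s["bbox"],cv2.minAreaRect(pts))
print(get_q(),get_ee_pos(),get_eef_rot(),get_width(),get_t())
E
```

```text
pics
top 55.01526301462224 (array([0.4163, 0.0836, 0.9401]), array([ 0.124,  0.025, -0.992]))
side 50.3043731880385 (array([0.5567, 0.8192, 0.5243]), array([-0.0075, -0.8706, -0.4919]))
lid_top top 0.75 [256.8, 222.2] [0.452  0.1026 0.105 ]
lid_top side 0.56 [305.2, 197.1] [0.4499 0.0983 0.105 ]
  tri [0.4512 0.1026 0.1076]
jar_lid top 0.79 [260.4, 223.7] [0.4495 0.0947 0.082 ]
jar_lid side 0.9 [307.0, 212.4] [0.4472 0.1203 0.082 ]
  tri [0.4468 0.0955 0.0668]
compound_jar top 0.55 [254.7, 225.6] [0.4474 0.1099 0.012 ]
compound_jar side 0.83 [312.2, 234.5] [0.4289 0.0987 0.012 ]
  tri [0.4392 0.1112 0.0222]
soldering_board top 0.86 [166.4, 223.4] [0.4527 0.3363 0.    ]
soldering_board side 0.93 [327.0, 318.5] [0.4317 0.3251 0.    ]
  tri [0.4435 0.335  0.0125]
jar_block top 0.58 [254.6, 226.2] [0.4463 0.1105 0.    ]
jar_block side 0.83 [305.2, 241.8] [0.4444 0.1087 0.    ]
  tri [0.4455 0.1106 0.0015]
bur_stand top 0.68 [330.0, 235.3] [ 0.4241 -0.0797  0.    ]
bur_stand side 0.58 [304.9, 198.2] [ 0.4245 -0.0767  0.    ]
  tri [ 0.4241 -0.0801 -0.002 ]
jar_lid 0.88 [245.4, 215.5, 273.6, 236.4] ((0.44521617889404297, 0.10381926596164703), (0.05903889611363411, 0.06059625372290611), 45.096832275390625)
soldering_board 0.96 [136.6, 205.3, 195.6, 252.4] ((0.44299426674842834, 0.3297170400619507), (0.10621674358844757, 0.14960242807865143), 3.799128532409668)
jar_block 0.7 [228.2, 199.5, 284.8, 258.8] ((0.44640156626701355, 0.10368350148200989), (0.12329298257827759, 0.12256038933992386), 80.10713195800781)
[ 1.2581  0.2639  1.604  -0.      1.2737 -0.0369] [0.1838 0.6495 0.3039] [3.1416 0.     2.8658] 0.08530796534526669 0.85
```

View pics/a.png

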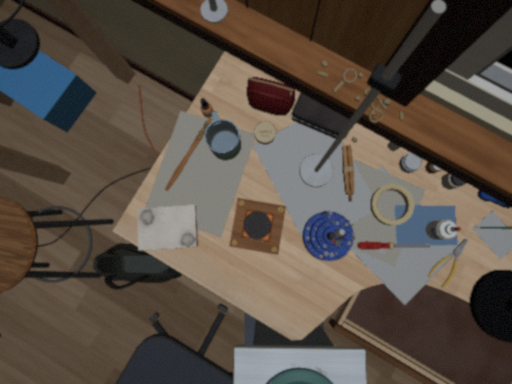

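View pics/b.png

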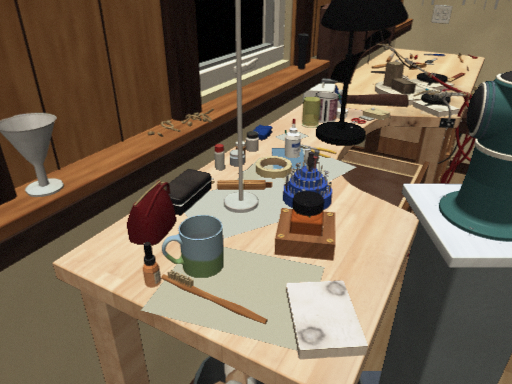

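The pictures show the lid at about (257,223) in the top view, the bare board at (167,227), and the bur stand at (328,235). A lamp pole stands behind the stand. Next I'll grasp the lid with the last joint wound back, so it has room to turn anticlockwise.

```bash
python3 - <<'E'
from h import *
np.set_printoptions(precision=4,suppress=True)
L=np.array([.4485,.103]); yaw=np.arctan2(L[1],L[0])+np.pi/2-2.1
o=[np.pi,0,yaw]
q=ik([*L,.25],o); print("ik",q)
if q is not None and q[5]<1.5: q=np.array(q);q[5]=2.1
set_joints(q); print(get_t(),get_q(),get_ee_pos(),get_eef_rot())
c=capture("side");cv2.imwrite("pics/c.png",c["pixels"][80:280,200:440].repeat(3,0).repeat(3,1))
f0=np.array(get_force())
print(servo_line([*L,.151],.1,stop_force=8),get_ee_pos(),np.array(get_force())-f0,get_t())
command_gripper(.0); print(get_width(),get_grasp_force(),np.array(get_force())-f0,get_wrist_torque(),get_ee_pos(),get_t())
c=capture("side");cv2.imwrite("pics/d.png",c["pixels"][140:270,220:400].repeat(4,0).repeat(4,1))
E
```

```text
ik [ 0.1716 -0.1082  2.1059 -0.      1.1439  2.0459]
3.0333 [ 0.1724 -0.1081  2.1054  0.0002  1.1438  2.0456] [0.4487 0.1034 0.2502] [-3.1412 -0.0004 -0.3025]
False [0.4491 0.1031 0.1517] [ 1.2741  0.6495 -0.7307] 4.225
0.06118437660209819 64.50855293311179 [-0.58   -4.8945  5.8054] [-1.0266  0.268   0.0017] [0.4487 0.1019 0.152 ] 4.575
```

View pics/d.png

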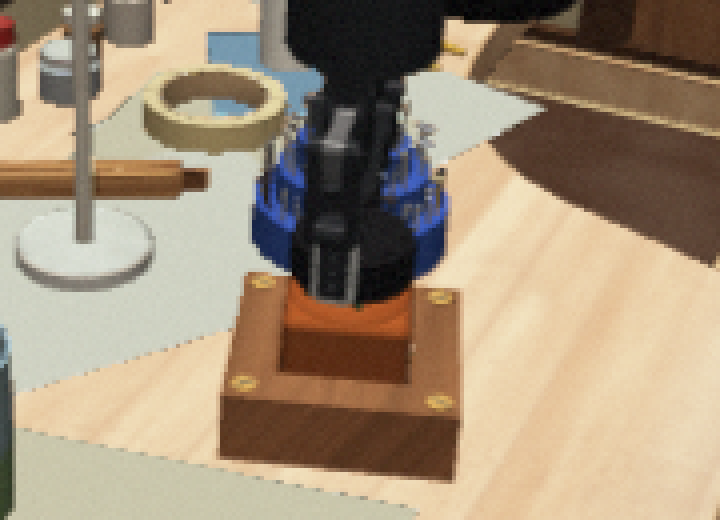

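```bash
python3 - <<'E'
from h import *
np.set_printoptions(precision=3,suppress=True)
y0=get_eef_rot()[2]; t0=get_t()
p=[.4485,.1025,.151]
for k in range(1,8):
    q=np.array(ik(p,[np.pi,0,y0+.1*k])); set_joints(q)
    print(k,round(get_t(),2),np.array(get_force()),np.array(get_wrist_torque()),np.array(get_joint_torque())[5],np.array(get_ee_pos()),round(get_eef_rot()[2]-y0,3),round(get_width(),4),round(get_q()[5],3))
c=capture("side");cv2.imwrite("pics/e.png",c["pixels"][140:270,220:400].repeat(4,0).repeat(4,1))
E
```

```text
1 4.88 [-2.146 -4.448  6.011] [-0.487  0.313 -0.345] -0.4755252040922642 [0.449 0.102 0.152] 0.097 0.0609 1.947
2 5.12 [-2.129 -0.637  7.012] [-0.362  0.289 -0.006] -0.1364363031461835 [0.449 0.103 0.152] 0.198 0.061 1.846
3 5.38 [-3.211 -1.476  9.736] [-0.058  0.522  0.052] -0.057121028658002615 [0.449 0.103 0.153] 0.298 0.0606 1.746
4 5.62 [-2.265 -0.88   7.754] [0.069 0.335 0.114] 0.03183854045346379 [0.45  0.103 0.153] 0.399 0.0612 1.646
5 5.88 [-0.072 -0.038  4.915] [ 0.005 -0.01   0.079] -0.08328089956194162 [0.45  0.103 0.152] 0.497 0.0611 1.548
6 6.12 [-1.018  0.801  7.152] [0.282 0.306 0.1  ] -0.030467533506453037 [0.449 0.103 0.152] 0.596 0.0612 1.447
7 6.38 [-2.906  1.643  9.274] [0.356 0.561 0.096] -0.013282232685014606 [0.449 0.103 0.152] 0.697 0.061 1.347
```

```bash
python3 - <<'E'
from h import *
np.set_printoptions(precision=3,suppress=True)
y=get_eef_rot()[2]; p=[.4485,.1027,.1513]
for k in range(1,24):
    fz=get_force()[2]; p[2]+=float(np.clip(1.2e-4*(fz-3),0,.0015))
    y+=.13
    set_joints(np.array(ik(p,[np.pi,0,y])))
    if k%2: print(k,round(get_t(),2),np.array(get_force()),round(get_wrist_torque()[2],3),round(p[2],4),round(get_ee_pos()[2],4),round(get_width(),4),round(get_q()[5],3))
c=capture("side");cv2.imwrite("pics/f.png",c["pixels"][140:270,220:400].repeat(4,0).repeat(4,1))
E
```

```text
1 6.67 [-1.561  0.723  5.297] 0.158 0.152 0.1524 0.0607 1.223
3 7.17 [-1.581  2.623  5.813] 0.007 0.1526 0.1531 0.061 0.965
5 7.67 [-1.853  2.42   5.837] -0.043 0.1534 0.1537 0.0613 0.705
7 8.18 [-2.208  2.701  7.292] -0.009 0.1542 0.1545 0.0608 0.445
9 8.68 [-3.134  4.818  6.992] 0.09 0.1553 0.1553 0.0612 0.185
11 9.18 [-3.853  4.487  6.288] 0.089 0.1563 0.1561 0.0606 -0.075
13 9.68 [-4.298  4.929  4.911] 0.111 0.157 0.1562 0.061 -0.335
15 10.18 [-6.469  2.182  6.075] 0.201 0.1577 0.1568 0.0608 -0.595
17 10.68 [-3.657  5.934 -1.409] 0.183 0.1581 0.1564 0.0609 -0.855
19 11.18 [-5.115  1.256 -5.681] 0.066 0.1581 0.1565 0.0606 -1.115
21 11.68 [-5.58  -0.023 -2.751] 0.044 0.1581 0.1575 0.0611 -1.374
23 12.18 [-5.21  -2.632 -2.399] 0.057 0.1581 0.1578 0.0609 -1.634
```

View pics/f.png

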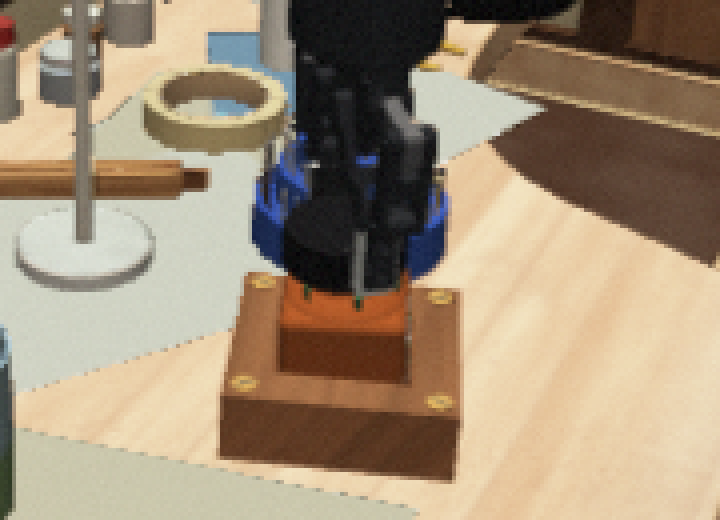

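The lid's weight (-2.4 N) now hangs on the gripper and the torque is near zero, so the lid is free. The picture shows it raised off the jar, and the jar still in its block. Next is a gentle lift with a force check.

```bash
python3 - <<'E'
from h import *
np.set_printoptions(precision=3,suppress=True)
x,y,z=get_ee_pos()
f0=np.array(get_force())
for dz in (.006,.014,.03):
    s=servo_line([x,y,z+dz],.03,stop_force=5); f=np.array(get_force()); print(dz,s,f,get_ee_pos(),get_t())
    if f[2]<-6: print("HEAVY");break
c=capture("side");cv2.imwrite("pics/g.png",c["pixels"][120:270,220:400].repeat(4,0).repeat(4,1))
E
```

```text
0.006 True [-1.868  1.898 -5.116] [0.446 0.101 0.159] 12.4333
0.014 True [ 1.484  2.074 -1.972] [0.443 0.101 0.157] 12.6583
0.03 True [ 1.989  1.541 -1.101] [0.442 0.101 0.157] 12.975
```

View pics/g.png

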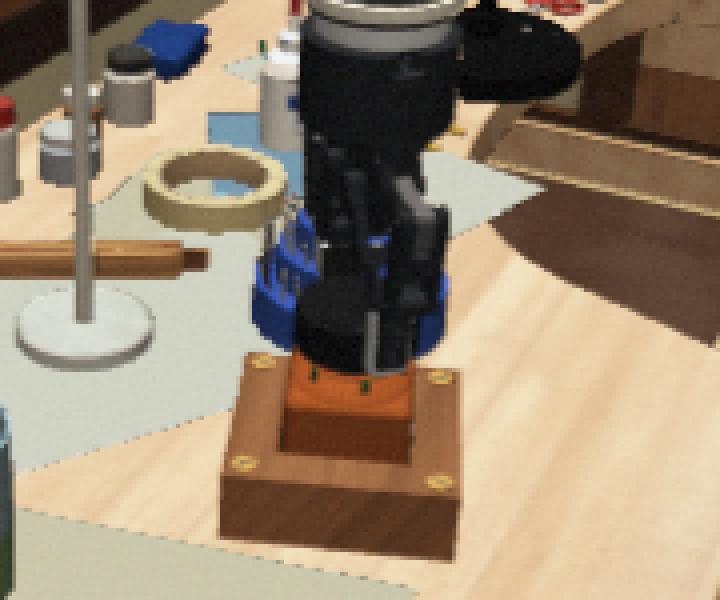

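```bash
python3 - <<'E'
from h import *
np.set_printoptions(precision=4,suppress=True)
x,y,z=get_ee_pos(); print(x,y,z,get_eef_rot(),np.array(get_force()))
for k in range(1,6):
    servo_line([x,y,z+.003*k],.02); f=np.array(get_force()); print(k,f,np.array(get_wrist_torque()),np.array(get_ee_pos()),round(get_width(),4),get_t())
    if f[2]<-6.5: print("HEAVY");break
c=capture("side");cv2.imwrite("pics/i.png",c["pixels"][120:270,220:400].repeat(4,0).repeat(4,1))
E
```

```text
0.4423432124776655 0.10151623540857554 0.15732374539372698 [ 3.1397 -0.014  -2.9025] [ 2.3029  1.8232 -1.8163]
1 [ 0.4462 -0.2146 -7.373 ] [-0.1359 -0.0459 -0.0648] [0.4411 0.1011 0.1592] 0.0613 13.3417
HEAVY
```

View pics/i.png

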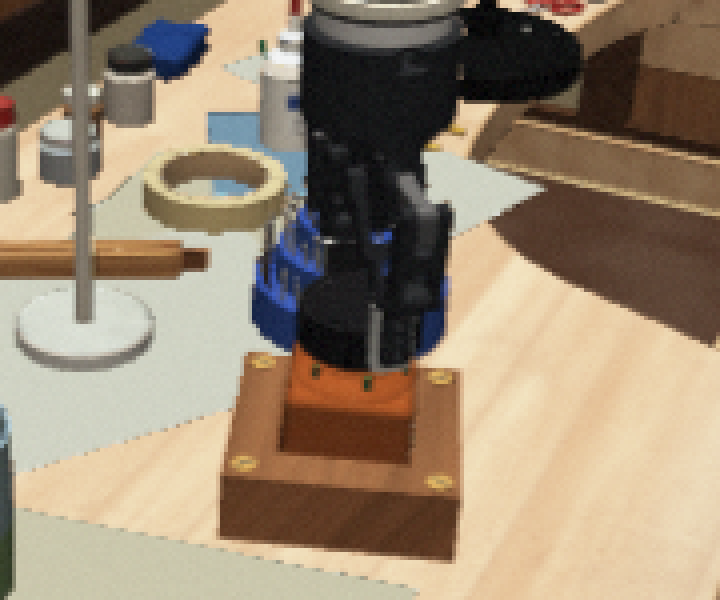

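Part of the load (-7 N) is more than the lid's weight. The lid has crept about 6 mm toward the robot and tilted slightly, so it is probably rubbing on the neck. I'll recentre and level it, turn it a little more, and lift again.

```bash
python3 - <<'E'
from h import *
np.set_printoptions(precision=4,suppress=True)
def rep(s): print(s,np.array(get_force()),np.array(get_wrist_torque()),np.array(get_ee_pos()),np.array(get_eef_rot()),round(get_q()[5],2),round(get_t(),2))
y=get_eef_rot()[2]
for x in (.4445,.4465,.448):
    set_joints(np.array(ik([x,.1027,.158],[np.pi,0,y]))); rep(x)
for k in range(1,5):
    set_joints(np.array(ik([.448,.1027,.158],[np.pi,0,y+.15*k]))); rep(k)
y+=.6
for k in range(1,9):
    set_joints(np.array(ik([.448,.1027,.158+.002*k],[np.pi,0,y]))); rep(('z',k))
    if get_force()[2]<-6.5: print("HEAVY");break
c=capture("side");cv2.imwrite("pics/j.png",c["pixels"][120:270,220:400].repeat(4,0).repeat(4,1))
E
```

```text
0.4445 [-0.1155  0.1208 -7.4202] [-0.047  -0.0042  0.0246] [0.4439 0.1026 0.1576] [ 3.1415 -0.0013 -2.9018] -1.64 13.64
0.4465 [-2.9406 -1.6334 -4.3737] [-0.1429  0.5584 -0.0382] [0.446  0.1026 0.158 ] [ 3.1416 -0.0016 -2.9019] -1.64 13.89
0.448 [-6.042  -1.5825 -0.7639] [-0.2808  0.9681 -0.024 ] [0.4473 0.1025 0.1581] [ 3.1415 -0.0024 -2.9019] -1.64 14.14
1 [-6.0795 -3.0765 -2.36  ] [-0.4289  0.8503 -0.0502] [0.4472 0.1023 0.1579] [-3.1415 -0.0026 -2.751 ] -1.79 14.41
2 [-3.9749 -3.8576 -3.572 ] [-0.6671  0.692   0.0535] [0.4474 0.102  0.1578] [-3.141  -0.0023 -2.6034] -1.94 14.68
3 [-3.8725 -4.6268 -2.9156] [-0.6897  0.6628  0.0157] [0.4475 0.102  0.1579] [-3.1412 -0.0021 -2.4536] -2.09 14.94
4 [-4.1047 -3.9118 -2.3173] [-0.7391  0.7948  0.0299] [0.4475 0.102  0.158 ] [ 3.1415 -0.0024 -2.3036] -2.24 15.21
('z', 1) [-4.954  -4.5303 -1.3912] [-0.6877  0.7773 -0.0311] [0.4474 0.1021 0.16  ] [ 3.1412 -0.0022 -2.304 ] -2.24 15.46
('z', 2) [-1.7699 -2.0433 -7.0956] [-0.2394  0.3367 -0.0812] [0.4478 0.1027 0.1617] [ 3.1413 -0.0001 -2.3033] -2.24 15.71
HEAVY
```

View pics/j.png

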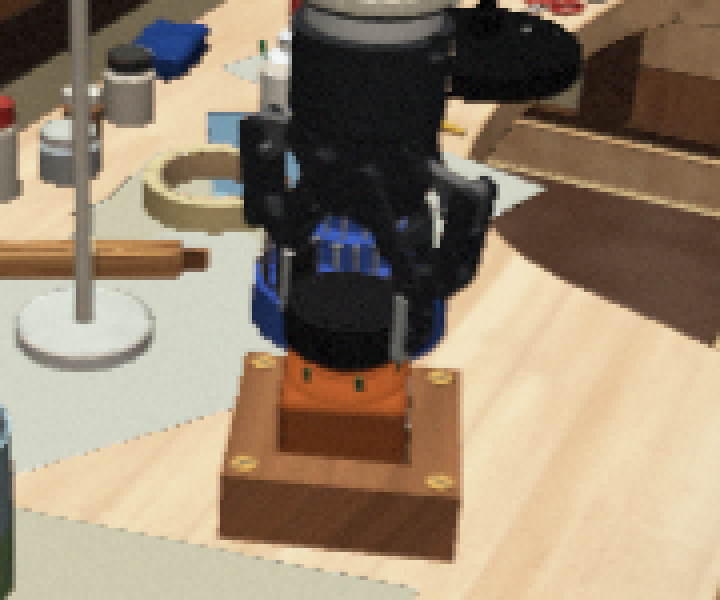

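```bash
python3 - <<'E'
import cv2,numpy as np
L={}
for n,r0 in (("d",140),("e",140),("f",140),("g",120),("i",120),("j",120)):
    L[n]=(cv2.imread(f"pics/{n}.png")[::4,::4],r0)
ref=L["d"][0].astype(np.float32)
# jar front region abs rows 219-236, cols 288-325 ; static block region rows 238-255
def match(n,reg):
    a,b,c,d=reg
    im,r0=L[n]; T=cv2.resize(L["d"][0][a-140:b-140,c-220:d-220],None,fx=8,fy=8,interpolation=3)
    S=cv2.resize(im[a-5-r0:b+5-r0,c-5-220:d+5-220],None,fx=8,fy=8,interpolation=3)
    m=cv2.matchTemplate(S,T,5);_,v,_,l=cv2.minMaxLoc(m);return round(v,3),(l[0]/8-5,l[1]/8-5)
for n in L: print(n,"jar corner",match(n,(219,232,290,326)),"block",match(n,(236,256,275,335)))
E
```

```text
d jar corner (1.0, (0.0, 0.0)) block (1.0, (0.0, 0.0))
e jar corner (0.975, (0.0, 0.0)) block (0.995, (0.0, 0.0))
f jar corner (0.943, (0.0, 0.0)) block (0.995, (0.0, 0.0))
g jar corner (0.978, (0.0, 0.0)) block (0.995, (0.0, 0.0))
i jar corner (0.963, (1.0, 0.0)) block (0.995, (0.0, 0.0))
j jar corner (0.954, (0.0, 0.0)) block (0.995, (0.0, 0.0))
```

The jar hasn't risen visibly. To remove any doubt about slip or an off-centre grip, I'll let go, wind back, re-grip at the better centre (~0.4465, 0.104), and unscrew further.

```bash
python3 - <<'E'
from h import *
np.set_printoptions(precision=3,suppress=True)
def rep(s): print(s,np.array(get_force()),round(get_wrist_torque()[2],3),np.array(get_ee_pos()),round(get_width(),4),round(get_q()[5],2),round(get_t(),2))
X,Y=.4465,.1035
command_gripper(.085); rep("open")
y=get_eef_rot()[2]
servo_line([X,Y,.20],.1,[np.pi,0,y]); rep("up")
C={n:capture(n) for n in("top","side")}
cv2.imwrite("pics/k.png",C["side"]["pixels"][140:270,220:400].repeat(4,0).repeat(4,1))
s=pinpoint(C["side"],"lid_top")[:1]; print([(r["score"],r["point"],at_z(C["side"],r["point"],.105)) for r in s])
q=np.array(get_q()); q[5]=2.2; set_joints(q)
y=get_eef_rot()[2]
servo_line([X,Y,.155],.1,[np.pi,0,y]); rep("down")
command_gripper(0); rep("grip")
E
```

```text
open [-0.709 -1.078  0.323] 0.035 [0.449 0.103 0.163] 0.0847 -2.24 16.12
up [-0.701 -0.532  1.352] -0.016 [0.447 0.104 0.2  ] 0.0852 -2.24 16.66
[(0.95, [310.4, 195.5], array([0.438, 0.092, 0.105]))]
down [0.066 0.181 1.241] -0.038 [0.447 0.104 0.155] 0.0852 2.2 21.08
grip [-1.623 -0.285  5.573] -0.002 [0.447 0.104 0.157] 0.0611 2.2 21.43
```

View pics/k.png

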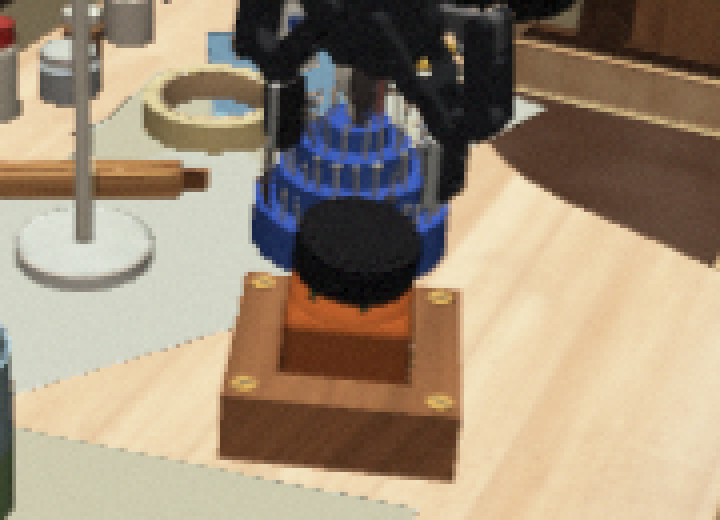

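The lid now sits slightly shifted and tipped toward the robot (centre about (357,255) in this crop). I can't tell whether the thread is fully disengaged, so I'll keep unscrewing with the new grip and watch whether it still climbs.

```bash
python3 - <<'E'
from h import *
np.set_printoptions(precision=3,suppress=True)
def rep(s): print(s,np.array(get_force()),np.array(get_wrist_torque()),np.array(get_ee_pos()),round(get_q()[5],2),round(get_t(),2))
y=get_eef_rot()[2]; p=[.4465,.1035,.1555]
for k in range(1,17):
    fz=get_force()[2]-1.3; p[2]+=float(np.clip(1.5e-4*(fz-2),0,.002))
    y+=.25
    set_joints(np.array(ik(p,[np.pi,0,y]))); rep((k,round(p[2],4)))
c=capture("side");cv2.imwrite("pics/l.png",c["pixels"][140:270,220:400].repeat(4,0).repeat(4,1))
E
```

```text
(1, 0.1558) [-1.246 -1.414  5.98 ] [-0.198  0.185  0.016] [0.448 0.104 0.157] 1.95 21.78
(2, 0.1562) [-1.385 -1.277  5.664] [-0.335  0.16   0.083] [0.448 0.103 0.158] 1.7 22.13
(3, 0.1566) [-1.164 -0.151  7.537] [-0.16   0.177 -0.006] [0.448 0.104 0.158] 1.45 22.48
(4, 0.1572) [-1.513 -2.634  7.5  ] [-0.392  0.215  0.124] [0.448 0.103 0.159] 1.2 22.83
(5, 0.1579) [-1.389  0.347  7.309] [0.128 0.293 0.105] [0.448 0.104 0.159] 0.95 23.18
(6, 0.1585) [-2.029  1.353  8.25 ] [0.425 0.556 0.312] [0.447 0.104 0.16 ] 0.7 23.53
(7, 0.1592) [-0.832  2.935  2.834] [ 0.208  0.315 -0.174] [0.447 0.104 0.16 ] 0.46 23.88
(8, 0.1592) [-2.035  1.859 -1.931] [0.213 0.392 0.093] [0.446 0.103 0.158] 0.21 24.23
(9, 0.1592) [-2.481  1.874 -1.168] [0.321 0.467 0.001] [0.446 0.103 0.159] -0.04 24.58
(10, 0.1592) [-4.268 -0.032 -0.747] [0.133 0.583 0.064] [0.446 0.103 0.159] -0.29 24.93
(11, 0.1592) [-5.726 -0.121 -0.012] [-0.021  0.803  0.003] [0.446 0.103 0.159] -0.54 25.28
(12, 0.1592) [-5.48  -0.759  1.566] [-0.045  0.893  0.13 ] [0.446 0.103 0.159] -0.8 25.63
(13, 0.1592) [-6.364 -2.901  5.077] [-0.299  1.048  0.171] [0.446 0.103 0.16 ] -1.05 25.98
(14, 0.1595) [-7.855 -3.31   5.811] [-0.404  1.181  0.057] [0.446 0.103 0.16 ] -1.3 26.33
(15, 0.1599) [-5.728 -4.02   4.276] [-0.708  1.07   0.188] [0.446 0.102 0.16 ] -1.55 26.68
(16, 0.16) [-2.857 -3.658  0.86 ] [-0.92   0.71   0.234] [0.446 0.102 0.16 ] -1.8 27.03
```

The lid climbs, then drops back into the thread when my height stays fixed. So I'll keep turning while pulling up with a force below the jar's weight (about 2 N net), and zero the side load.

```bash
cat > spin.py <<'E'
from h import *
np.set_printoptions(precision=3,suppress=True)
def spin(p,y,n,dy,Fz=-3.5,every=1):
    """turn n*dy while pulling up gently (raw bias +1.3 N) and zeroing side load; True once lifted free"""
    p=np.array(p,float)
    for k in range(1,n+1):
        F=np.array(get_force()); 
        p[:2]+=np.clip(1.2e-4*F[:2],-.0006,.0006)
        p[2]+=np.clip(2.5e-4*(F[2]-Fz),-.0015,.0015)
        y+=dy
        set_joints(np.array(ik(p,[np.pi,0,y])))
        if k%every==0: print(k,np.array(get_force()),round(get_wrist_torque()[2],3),p,np.array(get_ee_pos()),round(get_q()[5],2),round(get_t(),2))
        if p[2]>.185: return True,p,y
    return False,p,y
E
python3 - <<'E'
from spin import *
y=get_eef_rot()[2]
r=spin([.4465,.1035,.160],y,9,.07); print(r)
if not r[0]: r=spin(r[1],r[2],5,0); print(r)
c=capture("side");cv2.imwrite("pics/m.png",c["pixels"][140:270,220:400].repeat(4,0).repeat(4,1))
E
```

```text
1 [-1.944 -1.672 -4.653] 0.143 [0.446 0.103 0.161] [0.446 0.103 0.161] -1.86 27.33
2 [-1.89  -2.181 -3.983] 0.215 [0.446 0.103 0.161] [0.446 0.103 0.161] -1.93 27.58
3 [-2.767 -1.746 -1.086] 0.205 [0.446 0.103 0.161] [0.446 0.103 0.161] -2.01 27.83
4 [-1.377 -0.383 -5.549] 0.174 [0.445 0.102 0.161] [0.446 0.103 0.161] -2.08 28.08
5 [-1.103 -0.909 -3.742] 0.159 [0.445 0.102 0.161] [0.446 0.102 0.161] -2.15 28.33
6 [-0.111 -1.212 -5.503] -0.009 [0.445 0.102 0.161] [0.445 0.102 0.161] -2.22 28.58
7 [ 0.511 -1.129 -6.602] 0.112 [0.445 0.102 0.16 ] [0.446 0.102 0.16 ] -2.29 28.83
8 [ 0.801 -2.564 -3.674] 0.018 [0.445 0.102 0.159] [0.446 0.102 0.16 ] -2.36 29.08
9 [ 1.577 -1.594 -2.315] -0.021 [0.445 0.102 0.159] [0.446 0.102 0.16 ] -2.43 29.33
(False, array([0.445, 0.102, 0.159]), np.float64(-2.1119326563941225))
1 [ 1.642  0.112 -1.831] 0.047 [0.445 0.101 0.16 ] [0.446 0.102 0.16 ] -2.43 29.58
2 [ 1.06   0.094 -2.118] -0.011 [0.446 0.101 0.16 ] [0.446 0.102 0.16 ] -2.43 29.83
3 [ 1.148  0.635 -3.002] 0.009 [0.446 0.101 0.16 ] [0.446 0.101 0.16 ] -2.43 30.08
4 [ 1.135  0.368 -3.502] 0.015 [0.446 0.102 0.161] [0.446 0.102 0.16 ] -2.43 30.33
5 [ 0.525 -0.041 -3.285] 0.05 [0.446 0.102 0.161] [0.446 0.102 0.16 ] -2.43 30.58
(False, array([0.446, 0.102, 0.161]), np.float64(-2.1119326563941225))
```

```bash
python3 - <<'E'
import cv2,numpy as np
def cr(n,r0): 
    im=cv2.imread(f"pics/{n}.png")[::4,::4]; a=im[185-r0:242-r0,280-220:335-220]
    return cv2.convertScaleAbs(cv2.resize(a,None,fx=7,fy=7,interpolation=2),alpha=1.6)
t=[cr("d",140),cr("m",140)]
cv2.imwrite("pics/n.png",np.hstack(t))
E
```

```text
(no output)
```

View pics/n.png

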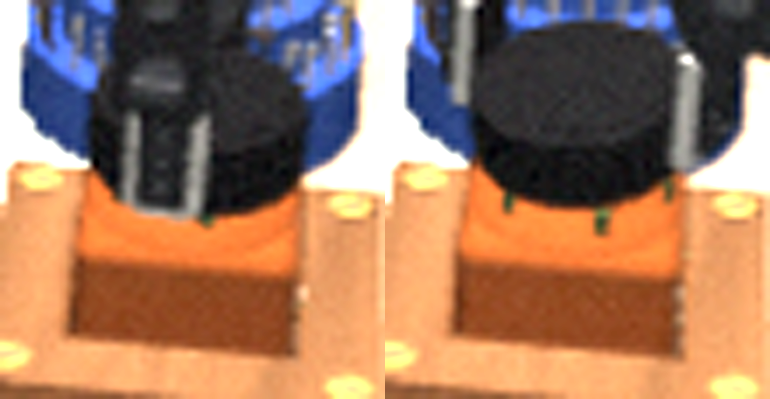

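```bash
python3 - <<'E'
import cv2,numpy as np
b=cv2.imread("pics/b.png"); k=np.zeros_like(b); k[140:270,220:400]=cv2.imread("pics/k.png")[::4,::4]
m=np.zeros_like(b); m[140:270,220:400]=cv2.imread("pics/m.png")[::4,::4]
for n,im in (("b",b),("k",k),("m",m)):
    g=im.max(2).astype(int)
    print(n)
    for c in (300,304,308,312,316):
        print(c,[int(v) for v in g[184:226,c]])
b2=[cv2.resize(x[182:242,284:336],None,fx=5,fy=5,interpolation=2) for x in (b,k,m)]
cv2.imwrite("pics/o.png",cv2.convertScaleAbs(np.hstack(b2),alpha=1.6))
E
```

```text
b
300 [81, 92, 146, 168, 154, 91, 88, 74, 29, 25, 28, 31, 28, 26, 30, 29, 31, 30, 27, 30, 25, 9, 18, 12, 15, 14, 11, 17, 19, 19, 78, 176, 178, 172, 170, 160, 161, 155, 121, 91, 89, 87]
304 [87, 87, 98, 130, 141, 146, 118, 42, 28, 28, 26, 32, 29, 25, 26, 33, 28, 34, 29, 35, 38, 27, 11, 17, 13, 14, 14, 19, 12, 8, 23, 80, 182, 176, 175, 167, 161, 160, 132, 99, 88, 88]
308 [75, 76, 77, 103, 140, 163, 107, 40, 32, 31, 29, 28, 28, 33, 27, 28, 30, 25, 27, 29, 32, 33, 27, 12, 17, 21, 12, 12, 13, 14, 16, 25, 90, 155, 175, 169, 163, 154, 147, 112, 86, 87]
312 [91, 90, 91, 119, 167, 171, 106, 67, 30, 30, 27, 33, 29, 32, 30, 26, 28, 33, 29, 30, 24, 29, 25, 18, 13, 17, 13, 14, 18, 14, 15, 65, 175, 177, 174, 167, 158, 158, 156, 126, 91, 85]
316 [87, 86, 110, 177, 158, 71, 54, 77, 61, 30, 28, 28, 32, 23, 26, 28, 26, 29, 26, 27, 28, 24, 16, 16, 15, 16, 16, 16, 15, 11, 45, 130, 169, 169, 164, 154, 159, 176, 165, 134, 106, 85]
k
300 [89, 96, 151, 174, 166, 95, 47, 32, 34, 35, 32, 30, 33, 32, 33, 31, 30, 27, 32, 31, 29, 14, 15, 14, 15, 14, 12, 10, 16, 43, 126, 187, 184, 181, 178, 171, 170, 171, 137, 10
[... 969 characters left out ...]
1, 32, 35, 34, 33, 32, 33, 31, 32, 26, 34, 30, 26, 37, 30, 15, 13, 14, 11, 11, 16, 13, 18, 71, 177, 191, 187, 183, 181, 169, 165, 151, 121, 90, 93]
308 [80, 77, 82, 89, 32, 34, 33, 32, 35, 31, 34, 33, 30, 33, 38, 35, 34, 33, 31, 31, 30, 27, 13, 18, 21, 13, 15, 16, 18, 9, 59, 164, 187, 185, 183, 178, 173, 165, 160, 131, 95, 92]
312 [97, 96, 96, 109, 38, 33, 32, 32, 29, 34, 28, 30, 33, 36, 30, 30, 33, 34, 32, 24, 37, 30, 14, 12, 17, 14, 14, 13, 15, 28, 86, 126, 140, 155, 157, 177, 169, 167, 171, 140, 109, 96]
316 [92, 92, 116, 181, 167, 35, 32, 33, 33, 33, 37, 34, 27, 33, 34, 31, 33, 34, 33, 27, 20, 19, 18, 16, 24, 18, 19, 17, 34, 123, 173, 177, 180, 177, 174, 163, 164, 186, 174, 156, 123, 90]
```

View pics/o.png

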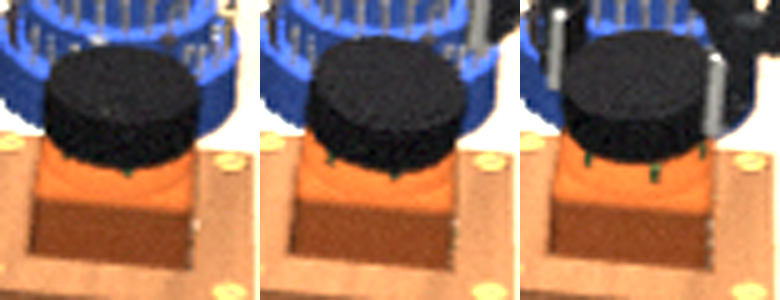

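What the climbs and drops show: the thread exit repeats every half turn (drops at about 2.8 and 5.9 rad of turning). Each time, my fixed height let the lid fall into the next thread start. The next exit is at about 9.0 rad, and the lid is now at about 8.9. So I'll re-grip, turn only while pulling gently, and go straight up when the pull disappears.

```bash
python3 - <<'E'
from h import *
np.set_printoptions(precision=3,suppress=True)
def rep(s): print(s,np.array(get_force()),round(get_wrist_torque()[2],2),np.array(get_ee_pos()),round(get_width(),4),round(get_q()[5],2),round(get_t(),2))
p=np.array([.4465,.1030,.1575]); y=get_eef_rot()[2]
command_gripper(.085)
servo_line([*p[:2],.186],.12,[np.pi,0,y]); b=get_force()[2]
q=np.array(get_q()); q[5]=.8; set_joints(q); y=get_eef_rot()[2]
servo_line(p,.1,[np.pi,0,y]); rep("down"); command_gripper(0); rep("grip"); print("bias",b)
if not .055<get_width()<.068: raise SystemExit
free=0
for k in range(60):
    F=np.array(get_force()); f=F[2]-b
    p[:2]+=np.clip(1e-4*F[:2],-.0004,.0004)
    if f>-4.2: p[2]+=np.clip(2.5e-4*(f+5.2),.0004,.0015); free+=1; a="raise"
    else:
        free=0; y+=.08; a="turn"
        if f<-6.5: p[2]-=.0005
    set_joints(np.array(ik(p,[np.pi,0,y])))
    print(k,a,round(get_force()[2]-b,2),np.array(get_force())[:2],p,round(get_ee_pos()[2],4),round(get_q()[5],2))
    if p[2]>.172 or get_q()[5]<-2.4 or get_t()>47: break
rep("end")
c=capture("side");cv2.imwrite("pics/p.png",c["pixels"][140:270,220:400].repeat(4,0).repeat(4,1))
E
```

```text
down [-0.082  0.967  0.045] -0.04 [0.446 0.103 0.157] 0.0851 0.8 34.52
grip [0.895 0.717 4.37 ] -0.02 [0.448 0.103 0.159] 0.0611 0.8 34.87
bias 0.14760418719095503
0 raise 0.85 [ 0.401 -0.497] [0.447 0.103 0.159] 0.159 0.8
1 raise -3.03 [ 1.766 -0.667] [0.447 0.103 0.161] 0.1601 0.8
2 raise -5.24 [ 1.055 -0.234] [0.447 0.103 0.161] 0.1605 0.8
3 turn -5.08 [-0.564  1.89 ] [0.447 0.103 0.161] 0.1607 0.72
4 turn -5.28 [0.742 1.217] [0.447 0.103 0.161] 0.1608 0.64
5 turn -4.0 [-0.942  0.394] [0.447 0.103 0.161] 0.161 0.56
6 raise -4.85 [-0.412  1.835] [0.447 0.103 0.161] 0.1612 0.56
7 turn -5.5 [-1.294  1.464] [0.447 0.103 0.161] 0.1615 0.48
8 turn -4.99 [ 0.191 -0.748] [0.447 0.104 0.161] 0.1616 0.4
9 turn -3.25 [ 0.409 -0.311] [0.447 0.104 0.161] 0.1616 0.32
10 raise -5.34 [0.801 0.76 ] [0.447 0.104 0.162] 0.1619 0.32
11 turn -3.88 [-0.454  0.733] [0.447 0.104 0.162] 0.1619 0.24
12 raise -5.22 [0.372 0.012] [0.447 0.104 0.162] 0.1622 0.24
13 turn -4.04 [-0.28   0.965] [0.447 0.104 0.162] 0.1623 0.16
14 raise -4.55 [0.525 0.072] [0.447 0.104 0.163] 0.1626 0.16
15 turn -4.28 [0.774 0.379
[... 722 characters left out ...]
se -3.25 [-0.378  0.327] [0.447 0.105 0.167] 0.167 -0.24
28 raise -3.22 [ 0.241 -0.217] [0.447 0.105 0.167] 0.1674 -0.24
29 raise -1.85 [-0.1    0.404] [0.447 0.105 0.168] 0.1679 -0.24
30 raise -2.18 [0.02  0.203] [0.447 0.105 0.169] 0.1688 -0.24
31 raise -3.5 [ 0.152 -0.132] [0.447 0.105 0.169] 0.1695 -0.24
32 raise -3.65 [-0.379 -0.048] [0.447 0.105 0.17 ] 0.1699 -0.24
33 raise -1.99 [-0.425  0.049] [0.447 0.105 0.17 ] 0.1703 -0.24
34 raise -2.57 [ 1.029 -0.179] [0.447 0.105 0.171] 0.1711 -0.24
35 raise -1.12 [-0.279 -0.514] [0.447 0.105 0.172] 0.1718 -0.24
36 raise -2.36 [ 0.39  -0.946] [0.447 0.105 0.173] 0.1728 -0.24
end [ 0.39  -0.946 -2.216] 0.02 [0.447 0.105 0.173] 0.0611 -0.24 44.12
```

The lid is free: only its weight is on the gripper, with no side load. Next I'll carry it to the board and lower it.

```bash
python3 - <<'E'
from h import *
np.set_printoptions(precision=3,suppress=True)
def rep(s): print(s,np.array(get_force()),np.array(get_ee_pos()),round(get_width(),4),round(get_t(),2))
y=get_eef_rot()[2]; p=[.447,.105]
servo_line([*p,.19],.06); rep("l1")
if get_force()[2]<-6: raise SystemExit("heavy")
servo_line([*p,.225],.1)
B=[.4435,.3305]; y2=y+np.arctan2(B[1],B[0])-np.arctan2(p[1],p[0])
reach([*B,.17],[np.pi,0,y2]); rep("over")
servo_line([*B,.105],.08); rep("low")
print(servo_line([*B,.083],.015,stop_force=5)); rep("touch")
c=capture("side");cv2.imwrite("pics/q.png",c["pixels"])
E
```

```text
l1 [-0.173 -0.939 -2.034] [0.448 0.105 0.191] 0.061 44.61
over [-0.017  0.414 -3.133] [0.443 0.33  0.17 ] 0.0612 46.03
low [ 0.151  0.203 -2.559] [0.444 0.331 0.105] 0.0607 47.0
True
touch [ 0.266 -0.526  4.298] [0.444 0.33  0.098] 0.0608 47.7
```

```bash
python3 - <<'E'
from h import *
np.set_printoptions(precision=3,suppress=True)
x,y,z=get_ee_pos()
command_gripper(.085); print(np.array(get_force()))
servo_line([x,y,z+.12],.12); print(get_t(),np.array(get_force()))
C={n:capture(n) for n in("side","top")}
c=C["side"]; r=pinpoint(c,"lid_top")[:1]; print([(a["score"],a["point"],at_z(c,a["point"],.045)) for a in r])
for a in pinpoint(c,"jar_lid")[:1]: print(a["score"],a["point"],at_z(c,a["point"],.022))
for a in pinpoint(c,"compound_jar")[:1]: print("jar",a["score"],a["point"],at_z(c,a["point"],.012))
cv2.imwrite("pics/r.png",cv2.resize(c["pixels"][170:370,230:400],None,fx=3,fy=3,interpolation=2))
print(get_t())
E
```

```text
[-0.227 -0.073  0.172]
49.275 [ 0.496  0.554 -0.057]
[(0.79, [323.8, 300.2], array([0.441, 0.328, 0.045]))]
0.76 [321.5, 314.2] [0.444 0.337 0.022]
jar 0.58 [305.3, 235.5] [0.444 0.102 0.012]
49.525
```

View pics/r.png

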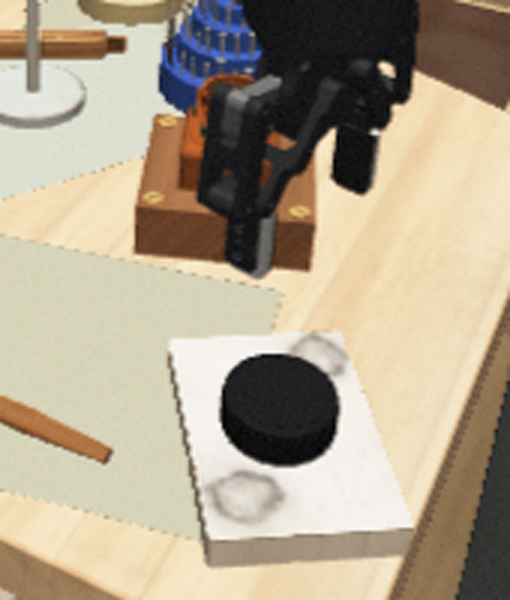

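The lid lies flat and right way up on the board, at about (279,408) in the crop. The jar is still in its block and the gripper is clear of everything, so I'm handing in.

```bash
python3 -c "
from workcell import *
print(job_done(),get_t())"
```

```text
the job is handed in; nothing more can be done
the job is handed in; nothing more can be done
```

The lid is unscrewed and lies right way up on the soldering board, with the jar still in its block, handed in at about 50 s; it took three grips because the lid twice fell back into its thread, early lift attempts briefly pulled on the jar without visibly raising it, and I viewed 11 pictures against the limit of 10.

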